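Seat the vial carrier in its retaining block

ROBOT

A 7-joint arm with a two-finger parallel gripper is mounted at the origin on a cart in front of the work surface, level with it; the furniture and walls round the work are solid. World frame = base frame: x ahead of the robot, y to its left, z up, the work surface at z = 0. Lengths are in m, angles in rad, forces in N, time in s.
With the tool pointing down it reaches from about 0.425 to 0.875 m from the base axis. Payload 8.4 kg.
Tool frame: the origin (TCP) lies at the very end of the fingers, on their centre line; the grasp point (between the pads) lies 19 mm behind it; z points along the fingers, y is the line along which they close (so a half turn about z gives the same grasp; the last joint's range is limited). The gripper opens to 87 mm and grips with 3 to 60 N. Pads are 19 mm wide; open, the fingers measure 117 mm over their backs; the gripper's body (75 mm by 190 mm) begins 51 mm behind the grasp point.
Start: joints at [-1.379, 0.333, 0.04, 1.465, -0.013, 1.343, -0.059], TCP at [0.186, 0.623, 0.223] pointing down, gripper open.
Joint ranges: [-2.58, 2.58], [-0.38, 2.09], [-1.3, 1.39], [0.25, 2.4], [-1.5, 4.64], [0.08, 2.09], [-2.65, 2.65]. Speed limits (rad/s): [2.22, 2.22, 2.79, 2.79, 3.14, 3.14, 3.14].

INTERFACE

Orientations are given as a unit quaternion [x, y, z, w].
In Python, from rig import sensors, cams, arm gives the robot as it stands.
- The arm moves only by the tool step_arm, never from a script. Its argument "deltas" is a list of rows, each a list of 2 entries, a list of its own where there are three numbers: the shift along the tool's x, y, z in units of 30 mm (1.0 is 30 mm), then the turn, a rotation vector about the tool's x, y, z in units of 6 degrees (1.0 is 6 degrees). A call has 1 to 10 rows; each row shifts and turns the commanded pose from where the row before left it, along the tool's axes as they then stand; what a row does not reach is not made up. A row lasts 1/8 s, in which the tool goes at most 62.5 mm and 10.7 degrees, less where a joint would pass 70% of its speed; a pose out of reach is approached as far as the arm can. A call is refused whole if a number of a shift passes 1 or a number of a turn 1, either way. A call with a gripper value outside its range is refused whole. "claw" is the closure, from 0 (fully open) to 1 (shut), set as the call begins (left out, the last holds). The fingers move at their own pace and stop on an object; the grip force is fixed at half the most. Time passes only in rows, so rows that do not move let the fingers close. It gives the time, the measured TCP pose, the force, the opening and the grip force at its end, in the units of the state.
- sensors.state(): the state, without advancing time (a new reading comes with each control period).
- cams.camera(name): name is "scene" or "top" or "wrist"; returns the picture (480x640x3 uint8, red, green, blue); there is no depth.
- cams.camera_model(name): a dict with "fovy" (degrees; the focal length in pixels is half the picture's height over the tangent of half this angle, whatever the lens; pixels are square), "cx", "cy" (the principal point, pixels), "view" (4x4, takes a point from world to camera coordinates); the wrist camera has in their place "tool_from_camera" (4x4, takes a point from camera to tool coordinates, whose origin is the TCP and whose axes are the flange's). Camera axes: x right, y down, z forward; pixel columns grow to the right and rows downward; lengths in m; the calibration is good to about 2 mm. A picture is of the moment at which its call begins: read the wrist's pose just before it. camera_model takes no time and is no camera call.
- arm.close_job(): hands the job in; it is judged then, once.
Trained networks look in the newest picture that a camera, given by its name, has taken for a name from the list of things; names that differ only in an ending like _2 or _b are one class to them, and where a whole thing is asked for, a point or a joint stands for the part that bears it (a point fixed in the world has none). Each returns a list of dicts, best first, with "confidence" (0 to 1); they miss things now and then, are a little off and sometimes report something else, mostly with a low value. They report only what shows in the picture. A call takes as long as a camera call. They do not tell look-alikes from the thing itself.
- cams.trace(camera, thing): "pixels" (480x640 bool, what is visible of it) and "box" ([left, top, width, height] in pixels, round what is visible of it).
- cams.spot_point(camera, thing): "position" ([column, row] in pixels: a listed point, or the origin of a listed thing).
The state is a dict: "t": time; "q": joint angles; "dq": joint speeds; "joint_torque": joint torques, N m; "tcp_pos": TCP position; "orientation": TCP orientation; "contact_force": force on the tool from outside, world axes, zero at the start; "torque": the same for the moment, N m; "width": finger opening in m; "finger_force": force on a finger pad.
Only numpy, scipy, OpenCV 4.12 (cv2) and the standard library are available. Lean on these libraries where they do the work, as an engineer would, in place of code of your own. Each camera call takes 0.05 s, during which the arm holds its last target. There are 200 camera calls.

TASK

Pick up the two-vial carrier by its black T-handle, set it down on the worktop in front of the blue retaining block and slide its flat toe plate in under the overhang. Keep pushing until the hidden spring stop has bottomed out and press it home with about 9 N, never more than 15 N against the block; then let go, leaving the carrier fully home, straight and flat on the worktop. Keep the carrier upright and leave the jar, beaker, stopper and marker where they are.

Things in the scene. Friction and masses are not known exactly. Their poses are not given: they have to be found in the camera images.
- carrier: Loose vial carrier, 0.25 to 0.38 kg. Aluminium base plate, slick below (drags with about 1 N, more if leant on), 120 (x) x 80 (y) x 10 mm; origin midway across its underside, 50 mm from the heel; toe edge at x = +70 mm. The plate is bare from x = -3 mm on (yellow stripe at +8 mm). Two capped vials (blue, red caps) are fixed to it at x = -18, y = +/-25.5 mm, tops 58 mm above the underside.
- grip (a point): Grasp point in the carrier's black T-handle, at (-18, 0, +80) mm in the carrier's frame. The handle bar is 14 mm thick along the carrier's x, 50 mm along its y, and spans 62 to 90 mm above the underside. Grasp from above, fingers closing along the carrier's x, tips not below 60 mm to clear the vials.
- toe (a point): Middle of the toe edge's lower corner, at (+70, 0, 0) mm in the carrier's frame.
- block: Blue retaining block fixed to the worktop, 26 mm high, 113 mm wide (y), 104 mm deep. Origin on the worktop, midway across; its mouth faces the block's -x; the carrier enters along the block's +x, its own +x the same way. Side cheeks stand 85 mm apart inside (2.5 mm spare each side) from x = -18 mm back. The pocket's floor is the worktop, z = 0.
- lip (a point): Middle of the overhang's front lower edge (yellow stripe above it), at (-10, 0, +12.5) mm in the block's frame: the 10 mm toe plate passes below with 2.5 mm to spare. The overhang reaches back to the rear wall at x = +76 mm. Before the cheeks, aluminium flared guides, 14 mm high, widen the mouth to about 110 mm at x = -42 mm.
- stop (a joint): Travel (m) of the spring stop hidden under the overhang: 0 free, 0.005 bottomed; moves along the block's +x with 0.2 to 0.4 N; worktop friction holds a carrier left against it. Free face 15 to 55 mm behind the overhang's front edge: set differently each time, not visible. Once bottomed it rests on a rubber buffer, about 8 N/mm, 6 mm at most, then rigid metal.
- salt_jar: White jar with blue cap, 76 mm wide, 106 mm high; leave alone. Origin at the centre of its underside.
- beaker: Clear glass beaker, 55 mm wide, 68 mm high; leave alone. Origin at the centre of its underside.
- stopper: Red rubber stopper, 29 mm wide, 24 mm high; leave alone. Origin at the centre of its underside.
- marker: Blue and white marker pen, 138 mm long, 11 mm thick, lying; leave alone. Origin at the centre of its underside.
Mind the look-alikes: they are no part of the job. Of the things like the block, leave any that is green; of the rest the smaller one is meant.

How it is judged:
On the way, in this order (a step that is already met when the one before it is completed fails the run):
1. the toe is under the overhang (10 mm in), the carrier down on the worktop (x of toe in the frame of block above 0 m and z of toe in the frame of block below 0.004 m and height (world z) of carrier below 0.005 m and y of toe in the frame of block between -0.008 and 0.008 m), for 0.1 s.
2. the carrier is pressed home: the stop bottomed out and more than 4 N on the block (value of joint stop above 0.0042 m and contact force between carrier and block above 4 N), for 0.2 s.
At the end, for the whole second after the job is handed in: The released carrier rests flat on the worktop (within 3 mm, 0.04 rad), its toe under the overhang, centred within 5 mm and straight within 0.08 rad, still holding the spring stop at least 3.2 mm of its 5 mm in (value of joint stop above 0.0032 m and x of toe in the frame of block above 0.006 m and y of carrier in the frame of block between -0.005 and 0.005 m and angle between the x axis of carrier and the x axis of block, either way round below 0.08 rad and angle between carrier's own z axis and vertical below 0.04 rad and height (world z) of carrier below 0.003 m and linear speed of carrier below 0.01 m/s); the robot touches nothing.
It fails at once if the carrier presses on the block with more than 15 N (contact force between carrier and block above 15 N).
It fails at once if the carrier is tipped by more than 0.4 rad (angle between carrier's own z axis and vertical above 0.4 rad).
It fails at once if a bystander is moved by more than 20 mm (distance of any of salt_jar, beaker, stopper, marker from where it was at the start of the episode above 0.02 m).
It also fails if it takes over 67 s, if anything falls off the work surface, if the arm or the gripper's body presses on something with over 40 N, if the wrist force passes 120 N, or if a joint passes its speed limit or range.

## Working session

There is one attempt and no reset: what is moved stays moved. The work goes in short steps, Python scripts to look and compute and a tool call to move; the robot and the scene stay as the last step left them, time stands still between calls to the robot, and variables do not carry over. Pictures are saved under pics/ and viewed, at most 10 in all, crops included, and the job is handed in when it is done.

Besides the shell and the picture viewer there is one more tool, called after "Emit:" by a JSON object that holds its "fn" and its "kwargs", one argument or row to a line. step_arm: Moves the arm, as the interface text tells. Its arguments: {"type":"object","properties":{"deltas":{"type":"array","items":{"type":"array"}},"claw":{"type":"number"}},"required":["deltas"]}

```bash
mkdir -p pics; cat > h.py <<'E'
import numpy as np, cv2
from rig import sensors, cams, arm
from scipy.spatial.transform import Rotation as R
def K(m):
    f=240/np.tan(np.radians(m['fovy'])/2); return f,m['cx'],m['cy']
def P(name):
    """returns f,cx,cy, world->cam 4x4"""
    m=cams.camera_model(name); f,cx,cy=K(m)
    if 'view' in m: V=np.array(m['view'])
    else:
        s=sensors.state(); T=np.eye(4); T[:3,:3]=R.from_quat(s['orientation']).as_matrix(); T[:3,3]=s['tcp_pos']
        V=np.linalg.inv(T@np.array(m['tool_from_camera']))
    return f,cx,cy,V
def ray(p,px):
    f,cx,cy,V=p; I=np.linalg.inv(V); d=I[:3,:3]@np.array([(px[0]-cx)/f,(px[1]-cy)/f,1.]); return I[:3,3],d/np.linalg.norm(d)
def atz(p,px,z):
    o,d=ray(p,px); return o+d*(z-o[2])/d[2]
def tri(rs):
    A=np.zeros((3,3)); b=np.zeros(3)
    for o,d in rs:
        M=np.eye(3)-np.outer(d,d); A+=M; b+=M@o
    return np.linalg.solve(A,b)
def proj(p,X):
    f,cx,cy,V=p; c=V[:3,:3]@X+V[:3,3]; return [f*c[0]/c[2]+cx,f*c[1]/c[2]+cy]
def save(name,im): cv2.imwrite('pics/'+name+'.png',im[:,:,::-1])
E
python3 - <<'E'
from h import *
s=sensors.state(); print(s)
for c in ('scene','top'):
    p=P(c); im=cams.camera(c); save(c+'0',im); print(c,p[:3],np.linalg.inv(p[3])[:3,3].round(3))
    for t in ('carrier','grip','toe','block','lip','salt_jar','beaker','stopper','marker'):
        for r in cams.spot_point(c,t)[:4]: print(t,np.round(r['position'],1),round(r['confidence'],2),atz(p,r['position'],{'grip':.08,'lip':.0125}.get(t,0)).round(3))
E
```

```text
{'t': 0.0, 'q': array([-1.37917736,  0.33387487,  0.03987787,  1.46631746, -0.01340547,
        1.3433252 , -0.05849689]), 'dq': array([-0.00143548, -0.00080342,  0.00295616,  0.00054086, -0.00129507,
       -0.0016814 , -0.00037303]), 'joint_torque': array([-7.09758319e-05, -6.56357145e+01,  1.33541912e+00, -4.03822696e+01,
       -5.96636860e-02,  4.42931021e-02,  1.69327950e-04]), 'tcp_pos': array([0.18626626, 0.6222165 , 0.22166004]), 'orientation': array([ 1.44907349e-01,  9.89444881e-01, -8.26703077e-04, -6.69948251e-05]), 'contact_force': array([-0.22923339, -0.49423825,  0.3615846 ]), 'torque': array([0.02830372, 0.0096379 , 0.02980573]), 'finger_force': 0.0, 'width': 0.08690699848988878}
scene (np.float64(556.4161556140701), 318.15232246309535, 238.77413657325792) [-0.349  0.756  0.565]
carrier [410.2 238.9] 0.92 [0.489 0.084 0.   ]
carrier [319.6 309.4] 0.22 [0.35  0.379 0.   ]
grip [418.9 199.7] 0.87 [0.506 0.057 0.08 ]
toe [395.9 251. ] 0.55 [0.459 0.142 0.   ]
block [164.6 305.2] 0.96 [0.487 0.614 0.   ]
block [293.2 274.3] 0.83 [0.475 0.369 0.   ]
block [402.7 352.7] 0.
[... 364 characters left out ...]
29910262), 320.7601755963127, 235.06064095297964) [0.281 0.318 1.512]
carrier [406.8 225.1] 0.74 [0.485 0.08  0.   ]
grip [419.1 217. ] 0.57 [0.492 0.063 0.08 ]
toe [385.1 235.9] 0.68 [0.459 0.134 0.   ]
block [311.8 349.2] 0.89 [0.191 0.319 0.   ]
block [187.8 227.3] 0.64 [0.49  0.615 0.   ]
block [287.5 229.8] 0.57 [0.479 0.372 0.   ]
lip [297.6 227.5] 0.84 [0.482 0.347 0.012]
lip [192.6 225.5] 0.74 [0.492 0.601 0.012]
lip [320.  352.8] 0.62 [0.182 0.299 0.012]
salt_jar [281.2 152.3] 0.97 [0.673 0.385 0.   ]
beaker [324.6 154.9] 0.79 [0.664 0.278 0.   ]
beaker [406.3 227. ] 0.35 [0.48  0.082 0.   ]
stopper [288.6 282.5] 0.63 [0.35  0.371 0.   ]
marker [349.3 281.3] 0.55 [0.35  0.225 0.   ]
```

View pics/scene0.png

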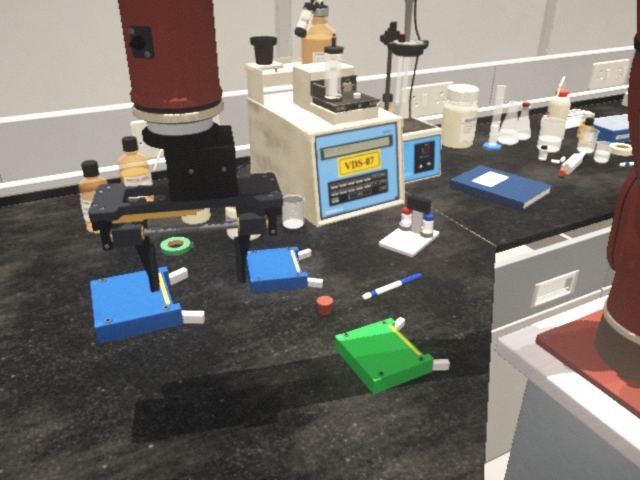

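View pics/top0.png

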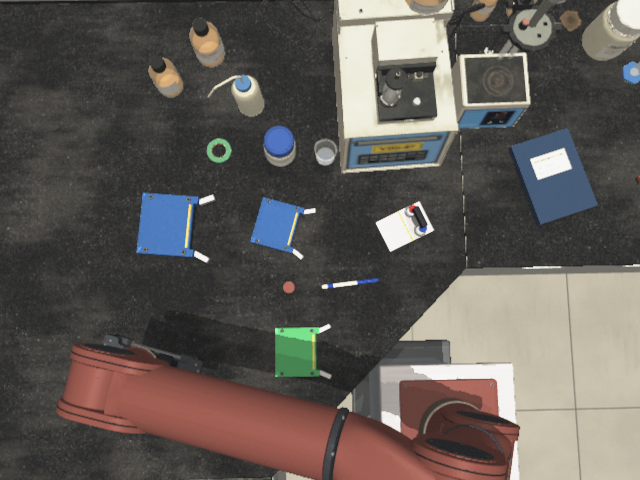

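The meant block is the smaller blue one, at top (278,225) and scene (278,270), with its mouth toward the carrier. The carrier is at top (406,226), handle end to the right and toe lower left. The large blue block (168,225) and the green one (296,352) are look-alikes.

```bash
python3 - <<'E'
from h import *
print(np.round(cams.camera_model('wrist')['tool_from_camera'],3),cams.camera_model('wrist')['fovy'])
p=P('top'); cams.camera('top')
for t,z in (('block',.026),('carrier',.01)):
    for r in cams.trace('top',t)[:3]:
        m=r['pixels'].astype(np.uint8); ys,xs=np.nonzero(m)
        X=np.array([atz(p,(a,b),z)[:2] for a,b in zip(xs,ys)]).astype(np.float32)
        print(t,round(r['confidence'],2),r['box'],cv2.minAreaRect(X*1000),X.mean(0))
ps=P('scene')
print('grip',tri([ray(P('top'),(419.1,217.)),ray(ps,(418.9,199.7))]),'toe',tri([ray(p,(385.1,235.9)),ray(ps,(395.9,251))]),'lip',tri([ray(p,(297.6,227.5)),ray(ps,(298.3,266))]))
E
```

```text
[[ 0.    -0.966 -0.258  0.069]
 [ 1.     0.     0.001  0.001]
 [-0.001 -0.258  0.966 -0.163]
 [ 0.     0.     0.     1.   ]] 63.17302250621166
block 0.69 [249.0, 196.7, 66.9, 61.4] ((482.5830078125, 386.6922912597656), (129.73306274414062, 122.33097076416016), 74.1087875366211) [0.4868447  0.39692658]
block 0.59 [376.3, 204.1, 52.1, 46.0] ((477.9527587890625, 92.86631774902344), (78.52525329589844, 119.05431365966797), 25.515859603881836) [0.47822568 0.09315661]
carrier 0.69 [376.1, 204.5, 56.4, 45.6] ((480.49298095703125, 88.15785217285156), (79.34471130371094, 118.61901092529297), 24.697317123413086) [0.47985655 0.08832878]
grip [0.49227911 0.06592775 0.08733286] toe [ 0.46125599  0.13643478 -0.0023938 ] lip [0.48454014 0.35022068 0.00792727]
```

Emit:
{"fn": "step_arm", "kwargs": {
  "deltas": [
    [[-1,-0.55,0],[0,0,0]],
    [[-1,-0.55,0],[0,0,0]],
    [[-1,-0.55,0],[0,0,0]],
    [[-1,-0.55,0],[0,0,0]],
    [[-1,-0.55,0],[0,0,0]],
    [[-1,-0.55,0],[0,0,0]],
    [[-1,-0.55,0],[0,0,0]],
    [[-1,-0.55,0],[0,0,0]],
    [[-1,-0.55,0],[0,0,0]],
    [[-1,-0.55,0],[0,0,0]]
  ]
}}

```text
t: 2.4
tcp_pos: [0.4272, 0.3777, 0.2227]
orientation: [0.145, 0.989, 0.0, 0.0]
contact_force: [-0.2, 0.0, -0.9]
width: 0.0869
finger_force: 0.0
```

Emit:
{"fn": "step_arm", "kwargs": {
  "deltas": [
    [[-0.6,-0.8,0],[0,0,0]],
    [[0,-0.8,0],[0,0,0]],
    [[0,0,0],[0,0,0]]
  ]
}}

```text
t: 2.78
tcp_pos: [0.4303, 0.3259, 0.2229]
orientation: [0.146, 0.989, 0.0, 0.0]
contact_force: [-0.7, 0.7, -0.1]
width: 0.0872
finger_force: 0.0
```

```bash
cat >> h.py <<'E'
def look(tag,things):
    s=sensors.state(); p=P('wrist'); im=cams.camera('wrist'); save(tag,im); out={}
    np.savez('pics/'+tag+'.npz',V=p[3],k=p[:3]); print(s['t'],s['tcp_pos'].round(4),s['orientation'].round(4))
    for t in things:
        for r in cams.spot_point('wrist',t)[:3]: print(t,np.round(r['position'],1),round(r['confidence'],2),atz(p,r['position'],{'grip':.08,'lip':.0125}.get(t,0)).round(4))
    return p,im
E
python3 - <<'E'
from h import *
look('w1',('block','lip','carrier','grip','toe'))
E
```

```text
2.775 [0.4303 0.3259 0.2229] [1.461e-01 9.893e-01 2.000e-04 1.000e-04]
block [378.  245.1] 0.73 [0.4829 0.3666 0.    ]
block [628.9 182.9] 0.58 [0.4928 0.6194 0.    ]
lip [366.6 248.8] 0.97 [0.4795 0.3541 0.0125]
lip [624.1 188.2] 0.69 [0.4924 0.6056 0.0125]
lip [200.8 155.3] 0.55 [0.3469 0.2297 0.0125]
toe [166.3 282.5] 0.77 [0.458  0.1429 0.    ]
```

View pics/w1.png

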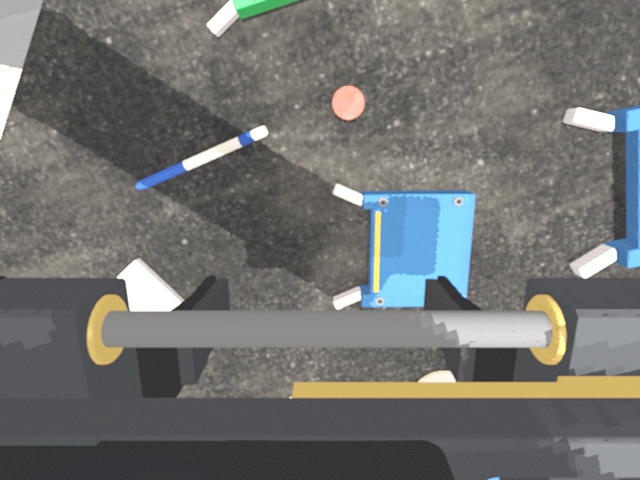

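The small block shows at (363–475, 192–307), its yellow lip stripe at column ~376. The carrier's toe is at (140,265) and partly hidden by a finger. I'll shift so that the block clears the fingers.

Emit:
{"fn": "step_arm", "kwargs": {
  "deltas": [
    [[-0.9,-0.5,0],[0,0,0]],
    [[-0.9,-0.5,0],[0,0,0]],
    [[-0.9,0,0],[0,0,0]],
    [[0,0,0],[0,0,0]]
  ]
}}

```text
t: 3.58
tcp_pos: [0.5003, 0.2746, 0.2222]
orientation: [0.146, 0.989, -0.0, 0.0]
contact_force: [-0.4, 0.5, -0.3]
width: 0.087
finger_force: 0.0
```

```bash
python3 - <<'E'
from h import *
p,im=look('w2',('block','lip','carrier','grip','toe'))
hsv=cv2.cvtColor(im,cv2.COLOR_RGB2HSV)
b=cv2.inRange(hsv,(98,110,60),(118,255,255)); 
n,l,st,c=cv2.connectedComponentsWithStats(b)
for i in range(1,n):
    if st[i,4]>2000: print(st[i],c[i])
crop=im[60:300,100:560]; save('w2c',cv2.resize(crop,(800,417),interpolation=cv2.INTER_CUBIC))
E
```

```text
3.575 [0.5003 0.2746 0.2222] [ 1.460e-01  9.893e-01 -5.000e-04  3.000e-04]
block [407.3 167.5] 0.94 [0.4852 0.3623 0.    ]
lip [402.4 165.1] 0.81 [0.4801 0.3563 0.0125]
lip [377.7   5.3] 0.66 [0.344  0.3683 0.0125]
carrier [138.4 252.4] 0.62 [0.4892 0.0769 0.    ]
toe [187.7 203.6] 0.69 [0.4566 0.1446 0.    ]
[  392    99   127   129 13095] [458.42871325 162.31248568]
```

View pics/w2.png

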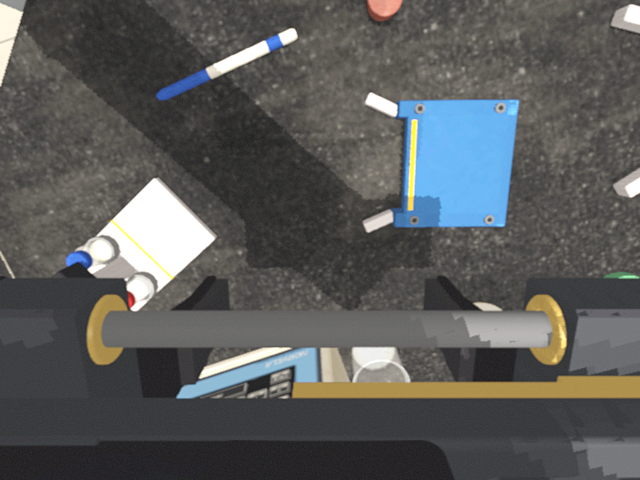

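The block is fully clear, corners near (401,100), (519,100), (505,227) and (395,227). The carrier is at lower left: toe edge (155,180)–(215,238), stripe (112,222)–(172,277).

```bash
python3 - <<'E'
from h import *
def ld(t):
    d=np.load('pics/'+t+'.npz'); return (*d['k'],d['V'])
p1,p2=ld('w1'),ld('w2')
for a,b in (((383,202),(420,108)),((459,202),(501,108)),((380,301),(414,220))): print('screw',tri([ray(p1,a),ray(p2,b)]).round(4))
im=cv2.imread('pics/w2.png'); hsv=cv2.cvtColor(im,cv2.COLOR_BGR2HSV)
b=cv2.inRange(hsv,(98,110,40),(122,255,255)); b[:,:380]=0;b[:, 530:]=0;b[:85]=0;b[240:]=0
W=lambda q,z:np.array([atz(p2,x,z)[:2] for x in q])
top=[(c,np.nonzero(b[:,c])[0].min()-.5) for c in range(408,500)]
bot=[(c,np.nonzero(b[:,c])[0].max()+.5) for c in range(402,495)]
rear=[(np.nonzero(b[r])[0].max()+.5,r) for r in range(108,218)]
def fit(q,z=.026):
    X=W(q,z).astype(np.float32); vx,vy,x,y=cv2.fitLine(X,cv2.DIST_HUBER,0,.001,.001).ravel(); return np.array([vx,vy]),np.array([x,y])
ls=[fit(q) for q in (top,bot,rear)]
for d,x in ls: print(np.degrees(np.arctan2(d[1],d[0])).round(2),x.round(4))
u=[d*np.sign(d[1]) for d,_ in ls[:2]]; ax=u[0]+u[1]; ax/=np.linalg.norm(ax); n=np.array([-ax[1],ax[0]])
print('yaw',np.degrees(np.arctan2(ax[1],ax[0])),'width',(ls[0][1]-ls[1][1])@n)
mid=(ls[0][1]@n+ls[1][1]@n)/2
# along-axis of rear / front cheek / stripe
print('rear s',ls[2][1]@ax)
for r in (103,105,222,225): 
    c=np.nonzero(b[r])[0].min()-.5; print('cheek front s',W([(c,r)],.026)[0]@ax)
y=cv2.inRange(hsv,(20,90,90),(35,255,255)); y[:,:400]=0;y[:,425:]=0;y[240:]=0
yy,xx=np.nonzero(y); s=W(list(zip(xx,yy)),.026)@ax; print('stripe s',s.min(),s.max(),s.mean(),len(s))
s0=ls[2][1]@ax-.086; print('origin (rear-based)',ax*s0+n*mid)
E
```

```text
screw [0.4353 0.3799 0.0293]
screw [0.4554 0.4469 0.0294]
screw [0.5306 0.3522 0.0272]
73.23 [0.436  0.4076]
73.23 [0.5452 0.3783]
-15.97 [0.5052 0.4491]
yaw 73.23005 width 0.11300897
rear s 0.57577205
cheek front s 0.4692230693729051
cheek front s 0.470170673672096
cheek front s 0.47038946093313255
cheek front s 0.47145800703614454
stripe s 0.4835173018909128 0.4877454358339906 0.4855715394701717 356
origin (rear-based) [0.48253828 0.36611602]
```

Emit:
{"fn": "step_arm", "kwargs": {
  "deltas": [
    [[-0.3,-1,0],[0,0,-1]],
    [[-0.3,-1,0],[0,0,-1]],
    [[-0.3,-1,0],[0,0,-1]],
    [[-0.3,-1,0],[0,0,-1]],
    [[0,-1,0],[0,0,-1]],
    [[0,0,0],[0,0,-1]],
    [[0,0,0],[0,0,-0.8]],
    [[0,0,0],[0,0,0]]
  ]
}}

```text
t: 4.88
tcp_pos: [0.522, 0.1232, 0.2227]
orientation: [-0.209, 0.978, 0.0, 0.0]
contact_force: [0.8, 1.1, 0.0]
width: 0.0867
finger_force: 0.0
```

```bash
python3 - <<'E'
from h import *
p,im=look('w3',('carrier','grip','toe'))
E
```

```text
4.875 [0.522  0.1232 0.2227] [-2.092e-01  9.779e-01  1.000e-04  1.000e-04]
carrier [300.3 157.7] 0.62 [0.4877 0.0803 0.    ]
grip [269.  165.7] 0.62 [0.4972 0.0637 0.08  ]
```

View pics/w3.png

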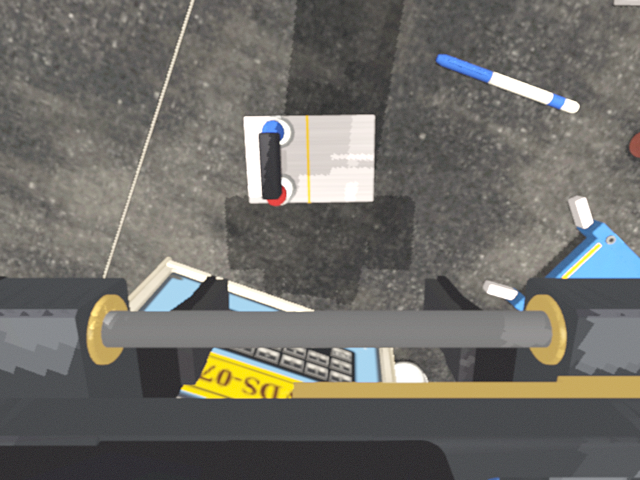

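The carrier plate has corners (245,116), (375,115), (374,202) and (250,204), with the black bar at (270,165). It is square with the tool axes.

```bash
python3 - <<'E'
from h import *
d=np.load('pics/w3.npz'); p=(*d['k'],d['V'])
im=cv2.imread('pics/w3.png').astype(int); g=im.min(2)
b=(g>115).astype(np.uint8); b[:100]=0;b[215:]=0;b[:,:230]=0;b[:,390:]=0
W=lambda q,z:np.array([atz(p,x,z)[:2] for x in q]).astype(np.float32)
def fit(q,z=.01):
    vx,vy,x,y=cv2.fitLine(W(q,z),cv2.DIST_HUBER,0,.001,.001).ravel(); return np.array([vx,vy]),np.array([x,y])
nz=np.nonzero
top=[(c,nz(b[:,c])[0].min()-.5) for c in range(300,370)]
bot=[(c,nz(b[:,c])[0].max()+.5) for c in range(300,370)]
toe=[(nz(b[r])[0].max()+.5,r) for r in range(122,196)]
heel=[(nz(b[r])[0].min()-.5,r) for r in range(122,196)]
L=[fit(q) for q in (top,bot,toe,heel)]
print([ (np.degrees(np.arctan2(*v[::-1])).round(2),x.round(4)) for v,x in L])
ax=sum(v*np.sign(v[1]) for v,_ in L[:2]); ax/=np.linalg.norm(ax); n=np.array([-ax[1],ax[0]])
print('yaw',np.degrees(np.arctan2(ax[1],ax[0])),'w',(L[0][1]-L[1][1])@n,'len',(L[2][1]-L[3][1])@ax)
O=ax*(L[2][1]@ax-.07)+n*(L[0][1]+L[1][1])@n/2; print('O',O,'grip',O-.018*ax, 'O heel', ax*(L[3][1]@ax+.05)+n*(L[0][1]+L[1][1])@n/2)
k=(im.max(2)<50).astype(np.uint8); k[:120]=0;k[208:]=0;k[:,:250]=0;k[:,290:]=0
yy,xx=nz(k); print('bar px',xx.min(),xx.max(),yy.min(),yy.max(), W([(xx.mean(),yy.mean())],.085), proj(p,np.r_[O-.018*ax,.09]))
t=sensors.state(); M=R.from_quat(t['orientation']).as_matrix(); print('tool delta', M.T@(np.r_[O-.018*ax,.063]-t['tcp_pos'])*1000, M[:,1])
# bar ends height by triangulating the grip from top & wrist
print(tri([ray(p,(269,165.7)),ray(P('top'),(419.1,217))]),tri([ray(p,(269,165.7)),ray(P('scene'),(418.9,199.7))]))
E
```

```text
[(np.float32(-65.31), array([0.4385, 0.0937], dtype=float32)), (np.float32(-64.8), array([0.5127, 0.1264], dtype=float32)), (np.float32(26.0), array([0.4604, 0.1455], dtype=float32)), (np.float32(22.88), array([0.5217, 0.0243], dtype=float32))]
yaw 114.94686 w 0.0811249 len 0.13566212
O [0.46637776 0.290631  ] grip [0.47396976 0.2743104 ] O heel [0.47298366 0.2764302 ]
bar px 263 280 136 198 [[0.49409842 0.07036375]] [np.float64(526.022369437945), np.float64(250.41320012631698)]
tool delta [-17.66590221 157.74942006 159.58194417] [-4.08028197e-01  9.12969326e-01  1.53310796e-05]
[0.49660637 0.06172377 0.06683319] [0.49654067 0.06430439 0.08534385]
```

```bash
python3 - <<'E'
from h import *
d=np.load('pics/w3.npz'); p=(*d['k'],d['V'])
im=cv2.imread('pics/w3.png'); hsv=cv2.cvtColor(im,cv2.COLOR_BGR2HSV); g=im.astype(int).min(2)
y=cv2.inRange(hsv,(15,90,90),(35,255,255)); y[:100]=0;y[215:]=0;y[:,:295]=0;y[:,325:]=0
W=lambda q,z:np.array([atz(p,x,z)[:2] for x in q]).astype(np.float32)
a=np.radians(114.9); ax=np.array([np.cos(a),np.sin(a)]); n=np.array([-ax[1],ax[0]])
mid=((np.array([.4385,.0937])+[.5127,.1264])@n)/2
yy,xx=np.nonzero(y); S=W(list(zip(xx,yy)),.01); print('stripe s',(S@ax).mean(),len(S),(S@n).min(),(S@n).max(),mid)
vx,vy,_,_=cv2.fitLine(S,cv2.DIST_HUBER,0,.001,.001).ravel(); print('stripe ang',np.degrees(np.arctan2(vy,vx)))
for r in (125,140,160,180,195):
    row=g[r]; c=np.nonzero(row[230:390]>100)[0]+230; print(r,c.min(),c.max(),W([(c.min()-.5,r),(c.max()+.5,r)],.01)@ax)
s0=(S@ax).mean()-.008; O=ax*s0+n*mid; G=O-.018*ax; print('O',O,'grip',G,'bar proj',proj(p,np.r_[G,.09]),proj(p,np.r_[G,.08]))
t=sensors.state(); M=R.from_quat(t['orientation']).as_matrix(); print('tool delta', M.T@(np.r_[G,.063]-t['tcp_pos'])*1000)
E
```

```text
stripe s -0.12489804252364275 229 -0.518800953894894 -0.4373614795397154 -0.47772512445811316
stripe ang 24.973526
125 230 387 [-0.19625486 -0.05052208]
140 230 374 [-0.19728199 -0.06225517]
160 230 374 [-0.19868259 -0.06190404]
180 232 389 [-0.19820857 -0.04720833]
195 230 374 [-0.20122311 -0.06126713]
O [0.48927255 0.08059501] grip [0.49685119 0.06426822] bar proj [np.float64(267.94921487380276), np.float64(166.58477041661473)] [np.float64(269.81983978673327), np.float64(165.61118937300068)]
tool delta [ 47.14718362 -43.34892801 159.57783826]
```

Emit:
{"fn": "step_arm", "kwargs": {
  "deltas": [
    [[0.79,-0.72,0.3],[0,0,-0.15]],
    [[0.79,-0.72,0.3],[0,0,0]],
    [[0,0,0.8],[0,0,0]],
    [[0,0,0.8],[0,0,0]],
    [[0,0,0.8],[0,0,0]],
    [[0,0,0.8],[0,0,0]],
    [[0,0,0.7],[0,0,0]],
    [[0,0,0.5],[0,0,0]],
    [[0,0,0.26],[0,0,0]],
    [[0,0,0],[0,0,0]]
  ]
}}

```text
t: 6.32
tcp_pos: [0.4971, 0.0638, 0.0646]
orientation: [-0.217, 0.976, -0.0, -0.0]
contact_force: [1.1, 0.6, -0.1]
width: 0.087
finger_force: 0.0
```

Emit:
{"fn": "step_arm", "kwargs": {
  "claw": 1,
  "deltas": [
    [[0,0,0],[0,0,0]],
    [[0,0,0],[0,0,0]],
    [[0,0,0],[0,0,0]],
    [[0,0,0],[0,0,0]],
    [[0,0,0],[0,0,0]],
    [[0,0,0],[0,0,0]]
  ]
}}

```text
t: 7.08
tcp_pos: [0.4972, 0.0638, 0.0648]
orientation: [-0.217, 0.976, -0.0, -0.0]
contact_force: [0.5, 0.1, -0.3]
width: 0.0353
finger_force: 0.0
```

Emit:
{"fn": "step_arm", "kwargs": {
  "deltas": [
    [[0,0,0],[0,0,0]],
    [[0,0,0],[0,0,0]],
    [[0,0,0],[0,0,0]],
    [[0,0,0],[0,0,0]],
    [[0,0,0],[0,0,0]]
  ]
}}

```text
t: 7.7
tcp_pos: [0.4971, 0.0639, 0.0647]
orientation: [-0.217, 0.976, 0.0, -0.0]
contact_force: [0.2, 1.9, -0.4]
width: 0.0137
finger_force: 30.0
```

Emit:
{"fn": "step_arm", "kwargs": {
  "deltas": [
    [[0,0,-0.1],[0,0,0]],
    [[0,0,-0.4],[0,0,0]],
    [[0,0,-0.5],[0,0,0]],
    [[0,0,0],[0,0,0]],
    [[0,0,0],[0,0,0]]
  ]
}}

```text
t: 8.32
tcp_pos: [0.4972, 0.0639, 0.0949]
orientation: [-0.217, 0.976, 0.0, 0.0]
contact_force: [0.2, 0.1, -4.4]
width: 0.014
finger_force: 30.0
```

```bash
python3 - <<'E'
from h import *
s=sensors.state(); M=R.from_quat(s['orientation']).as_matrix(); print(s)
yaw=np.radians(73.4); ax=np.array([np.cos(yaw),np.sin(yaw)]); O=np.array([.4825,.3661])
for tx in (-.060,-.03):
    G=O+ax*(tx-.088); print('G at toe',tx,G, 'world d',G-s['tcp_pos'][:2],'tool',M.T@np.r_[G-s['tcp_pos'][:2],0]/.03)
print('yaw tool y',np.degrees(np.arctan2(M[1,1],M[0,1])))
E
```

```text
{'t': 8.325, 'q': array([-0.60762837,  0.14383183,  0.42431232,  1.99252176, -0.06954695,
        1.01859317,  1.85709124]), 'dq': array([ 0.00058476,  0.00956742, -0.00121118,  0.00866791,  0.00031163,
       -0.00232952,  0.0022078 ]), 'joint_torque': array([ 2.45066313e-02, -4.40342081e+01,  2.74768822e+00, -3.72968709e+01,
        1.92613219e-02,  7.86315696e-02, -9.98075120e-03]), 'tcp_pos': array([0.49717012, 0.06386618, 0.09487003]), 'orientation': array([-2.16759099e-01,  9.76225107e-01,  7.08358006e-05,  1.66620951e-04]), 'contact_force': array([ 0.19607651,  0.116328  , -4.37632414]), 'torque': array([-0.00985373,  0.06593541,  0.02582519]), 'finger_force': 30.001259855926037, 'width': 0.014014507431639265}
G at toe -0.06 [0.44021812 0.22426826] world d [-0.056952    0.16040208] tool [-5.42789986e-01  5.64773284e+00  5.66394929e-04]
G at toe -0.03 [0.44878877 0.25301794] world d [-0.04838135  0.18915175] tool [-1.20720545e+00  6.39509621e+00  8.52323688e-04]
yaw tool y 115.03750161103736
```

Emit:
{"fn": "step_arm", "kwargs": {
  "deltas": [
    [[-0.09,0.7,0],[0,0,0]],
    [[-0.09,0.99,0],[0,0,0]],
    [[-0.09,0.99,0],[0,0,0]],
    [[-0.09,0.99,0],[0,0,0]],
    [[-0.09,0.99,0],[0,0,0]],
    [[-0.09,0.99,0],[0,0,0]],
    [[0,0,0],[0,0,0.6]],
    [[0,0,0],[0,0,0.8]],
    [[0,0,0],[0,0,0.9]],
    [[0,0,0],[0,0,0.9]]
  ]
}}

```text
t: 9.57
tcp_pos: [0.4397, 0.224, 0.0942]
orientation: [-0.049, 0.999, -0.0, -0.0]
contact_force: [0.1, -0.4, -3.8]
width: 0.0137
finger_force: 30.0
```

Emit:
{"fn": "step_arm", "kwargs": {
  "deltas": [
    [[0,0,0],[0,0,0.9]],
    [[0,0,0],[0,0,0.9]],
    [[0,0,0],[0,0,0.9]],
    [[0,0,0],[0,0,0.7]],
    [[0,0,0],[0,0,0.34]],
    [[0,0,0],[0,0,0]],
    [[0,0,0],[0,0,0]],
    [[0,0,0],[0,0,0]]
  ]
}}

```text
t: 10.58
tcp_pos: [0.4401, 0.2243, 0.0947]
orientation: [0.144, 0.99, -0.0, -0.0]
contact_force: [0.1, 0.6, -3.5]
width: 0.0136
finger_force: 30.0
```

```bash
python3 - <<'E'
from h import *
p,im=look('w4',('lip','toe','carrier','block'))
s=sensors.state(); M=R.from_quat(s['orientation']).as_matrix(); print('yaw',np.degrees(np.arctan2(M[1,1],M[0,1])),s['contact_force'],s['torque'])
yaw=np.radians(73.4); ax=np.array([np.cos(yaw),np.sin(yaw)]); n=np.array([-ax[1],ax[0]]); O=np.array([.4825,.3661])
d=s['tcp_pos'][:2]-O; print('grip in block',d@ax,d@n)
E
```

```text
10.575 [0.4401 0.2243 0.0947] [ 0.1441  0.9896 -0.     -0.    ]
lip [537. 245.] 0.72 [0.4788 0.357  0.0125]
toe [469.1 252.5] 0.65 [0.4761 0.3171 0.    ]
carrier [354.  252.3] 0.57 [0.4534 0.2411 0.    ]
block [542.3 241.6] 0.67 [0.4827 0.3665 0.    ]
yaw 73.4068466783533 [ 0.19953234 -0.7996284  -3.36258155] [-0.11482118  0.03133303  0.07886655]
grip in block -0.14801446341103514 9.526959509979069e-05
```

View pics/w4.png

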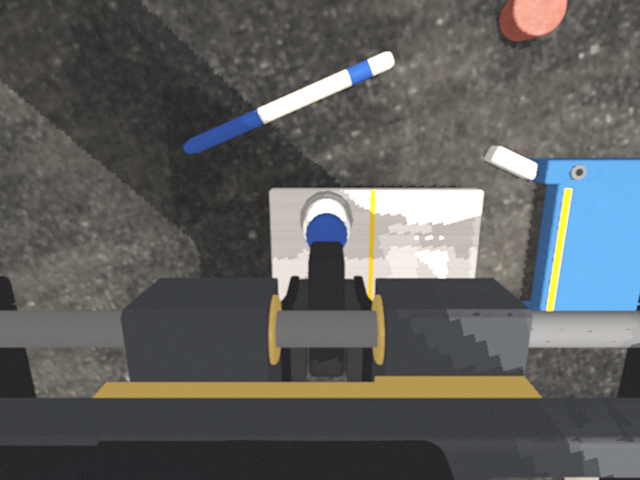

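The carrier hangs level in the grip, its near side edge at row ~189, toe edge at column ~481. The block's near side is at row 159 and its stripe at column ~560.

```bash
python3 - <<'E'
from h import *
d=np.load('pics/w4.npz'); p=(*d['k'],d['V']); im=cv2.imread('pics/w4.png'); g=im.astype(int).min(2)
yaw=np.radians(73.4); ax=np.array([np.cos(yaw),np.sin(yaw)]); n=np.array([-ax[1],ax[0]]); O=np.array([.4825,.3661])
gr=cv2.GaussianBlur(im,(3,3),0).astype(float)
def edge(c,r0,r1): # strongest vertical gradient row
    v=gr[r0:r1,c].sum(1); return r0+np.argmax(abs(np.diff(v)))+.5
for nm,cols,r0,r1,z,h in (('carrier',(280,300,380,400,420,440,460,475),180,200,.0405,.04),('block',(555,600,615,630),150,168,.026,.0565)):
    for c in cols:
        r=edge(c,r0,r1); q=atz(p,(c,r),z)[:2]-O; print(nm,c,r,(q@ax).round(4),(q@n).round(4),'centre',(q@n-h).round(4))
for r in (200,230,260):
    v=gr[r,470:495].sum(1); c=470+np.argmax(abs(np.diff(v)))+.5; print('toe',r,c,(atz(p,(c,r),.0405)[:2]-O)@ax)
E
```

```text
carrier 280 187.5 -0.1729 0.0418 centre 0.0018
carrier 300 187.5 -0.1618 0.0418 centre 0.0018
carrier 380 187.5 -0.1174 0.0418 centre 0.0018
carrier 400 187.5 -0.1063 0.0419 centre 0.0019
carrier 420 188.5 -0.0952 0.0413 centre 0.0013
carrier 440 188.5 -0.084 0.0413 centre 0.0013
carrier 460 188.5 -0.0729 0.0413 centre 0.0013
carrier 475 188.5 -0.0646 0.0413 centre 0.0013
block 555 159.5 -0.0142 0.0564 centre -0.0001
block 600 159.5 0.012 0.0564 centre -0.0001
block 615 159.5 0.0207 0.0564 centre -0.0001
block 630 159.5 0.0295 0.0564 centre -0.0001
toe 200 482.5 -0.05974733520932805
toe 230 479.5 -0.0596635139871798
toe 260 476.5 -0.059576209511396985
```

Emit:
{"fn": "step_arm", "kwargs": {
  "deltas": [
    [[0,0,0.4],[0,0,0]],
    [[0,0,0.3],[0,0,0]],
    [[0,0,0.15],[0,0,0]],
    [[0,0,0.06],[0,0,0]],
    [[0,0,0.03],[0,0,0]],
    [[0,0,0],[0,0,0]],
    [[0,0,0],[0,0,0]]
  ]
}}

```text
t: 11.7
tcp_pos: [0.4403, 0.2243, 0.0668]
orientation: [0.144, 0.99, 0.0, 0.0]
contact_force: [-0.5, 0.4, -3.5]
width: 0.0136
finger_force: 30.0
```

Emit:
{"fn": "step_arm", "kwargs": {
  "deltas": [
    [[-0.045,0,0.03],[0,0,0]],
    [[0,0,0.02],[0,0,0]],
    [[0,0,0],[0,0,0]],
    [[0,0,0],[0,0,0]]
  ]
}}

```text
t: 12.2
tcp_pos: [0.4414, 0.2239, 0.0651]
orientation: [0.144, 0.99, -0.0, -0.0]
contact_force: [-0.1, 0.2, -2.9]
width: 0.0135
finger_force: 30.0
```

Emit:
{"fn": "step_arm", "kwargs": {
  "deltas": [
    [[0,0,0.012],[0,0,0]],
    [[0,0,0],[0,0,0]],
    [[0,0,0],[0,0,0]]
  ]
}}

```text
t: 12.58
tcp_pos: [0.4414, 0.2239, 0.0647]
orientation: [0.144, 0.99, 0.0, 0.0]
contact_force: [0.2, -0.0, -2.4]
width: 0.0139
finger_force: 30.0
```

Emit:
{"fn": "step_arm", "kwargs": {
  "deltas": [
    [[0,0,0.01],[0,0,0]],
    [[0,0,0],[0,0,0]],
    [[0,0,0],[0,0,0]]
  ]
}}

```text
t: 12.95
tcp_pos: [0.4414, 0.2239, 0.0647]
orientation: [0.144, 0.99, 0.0, -0.0]
contact_force: [-2.5, -2.2, 5.1]
width: 0.0138
finger_force: 30.0
```

Emit:
{"fn": "step_arm", "kwargs": {
  "deltas": [
    [[0,0,-0.006],[0,0,0]],
    [[0,0.15,0],[0,0,0]],
    [[0,0.3,0],[0,0,0]],
    [[0,0.4,0],[0,0,0]],
    [[0,0.4,0],[0,0,0]],
    [[0,0.2,0],[0,0,0]],
    [[0,0,0],[0,0,0]],
    [[0,0,0],[0,0,0]]
  ]
}}

```text
t: 13.95
tcp_pos: [0.4542, 0.2668, 0.0647]
orientation: [0.144, 0.99, 0.001, 0.0]
contact_force: [0.8, 0.4, 0.9]
width: 0.0139
finger_force: 30.0
```

```bash
python3 - <<'E'
from h import *
p,im=look('w5',('lip','toe'))
s=sensors.state(); print(s['contact_force'],s['torque'])
yaw=np.radians(73.4); ax=np.array([np.cos(yaw),np.sin(yaw)]); n=np.array([-ax[1],ax[0]]); O=np.array([.4825,.3661])
d=s['tcp_pos'][:2]-O; print('grip in block',d@ax,d@n)
gr=cv2.GaussianBlur(im,(3,3),0).astype(float)
for c in (280,300,380,400,420):
    v=gr[150:240,c].sum(1); r=150+np.argmax(abs(np.diff(v)))+.5; q=atz(p,(c,r),.01)[:2]-O; print(c,r,q@ax,q@n-.04)
E
```

```text
13.95 [0.4542 0.2668 0.0647] [1.440e-01 9.896e-01 8.000e-04 4.000e-04]
lip [484.8 259. ] 0.8 [0.4799 0.3557 0.0125]
toe [466.4 248.7] 0.76 [0.4756 0.3502 0.    ]
[0.00255714 2.3153923  0.0361183 ] [ 0.23658181 -0.13396515 -0.01983098]
grip in block -0.10391821714692029 -0.0011435338016269518
280 187.5 -0.12804538145061764 0.00040753648637317785
300 187.5 -0.1169239648749282 0.0004158697934508876
380 188.5 -0.07239072180754162 -0.00010697161158468999
400 188.5 -0.061248346979577595 -9.869058493285066e-05
420 188.5 -0.05010324799707473 -9.04075336860613e-05
```

View pics/w5.png

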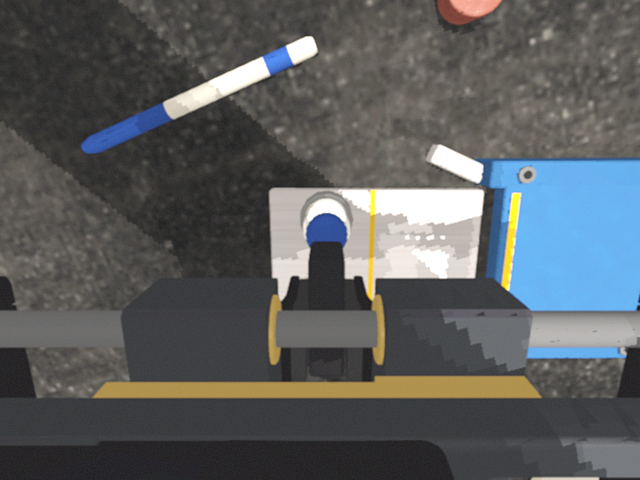

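The toe edge (column ~482) is between the guides just before the mouth (column ~490), centred within about 0.4 mm. I'll slide it under to toe ≈ +5 mm.

Emit:
{"fn": "step_arm", "kwargs": {
  "deltas": [
    [[0,0.1,0],[0,0,0]],
    [[0,0.15,0],[0,0,0]],
    [[0,0.15,0],[0,0,0]],
    [[0,0.15,0],[0,0,0]],
    [[0,0.1,0],[0,0,0]],
    [[0,0.05,0],[0,0,0]],
    [[0,0,0],[0,0,0]],
    [[0,0,0],[0,0,0]]
  ]
}}

```text
t: 15.1
tcp_pos: [0.4599, 0.2842, 0.0647]
orientation: [0.145, 0.989, -0.001, -0.0]
contact_force: [-1.5, -3.7, 7.4]
width: 0.0136
finger_force: 30.0
```

Emit:
{"fn": "step_arm", "kwargs": {
  "deltas": [
    [[0,0.025,0],[0,0,0]],
    [[0,0.025,0],[0,0,0]],
    [[0,0,0],[0,0,0]]
  ]
}}

```text
t: 15.48
tcp_pos: [0.4603, 0.2855, 0.0647]
orientation: [0.145, 0.989, -0.001, -0.0]
contact_force: [-1.8, -5.0, 7.6]
width: 0.0135
finger_force: 30.0
```

Emit:
{"fn": "step_arm", "kwargs": {
  "deltas": [
    [[0,0,-0.012],[0,0,0]],
    [[0,0,0],[0,0,0]],
    [[0,0,0],[0,0,0]]
  ]
}}

```text
t: 15.85
tcp_pos: [0.4602, 0.2868, 0.0647]
orientation: [0.144, 0.99, -0.0, -0.0]
contact_force: [0.5, -1.4, 0.2]
width: 0.0138
finger_force: 30.0
```

```bash
python3 - <<'E'
from h import *
for _ in range(3):
    s=sensors.state(); cams.camera('scene'); print(s['t'],s['tcp_pos'].round(5),s['contact_force'].round(2),s['torque'].round(3),s['orientation'].round(5))
im=cams.camera('scene'); save('s1',cv2.resize(im[170:310,230:430],(800,560),interpolation=cv2.INTER_CUBIC))
E
```

```text
15.85 [0.46017 0.28679 0.06472] [ 0.52 -1.41  0.17] [-0.492 -0.12  -0.018] [ 1.4449e-01  9.8951e-01 -2.7000e-04 -1.3000e-04]
15.9 [0.46016 0.28691 0.06472] [ 0.35 -2.42  0.52] [-0.453 -0.106  0.02 ] [ 1.4440e-01  9.8952e-01 -2.3000e-04 -1.3000e-04]
15.95 [0.46012 0.28701 0.06471] [-0.14 -1.93  1.05] [-0.373 -0.094 -0.06 ] [ 1.4438e-01  9.8952e-01 -1.8000e-04 -1.4000e-04]
```

View pics/s1.png

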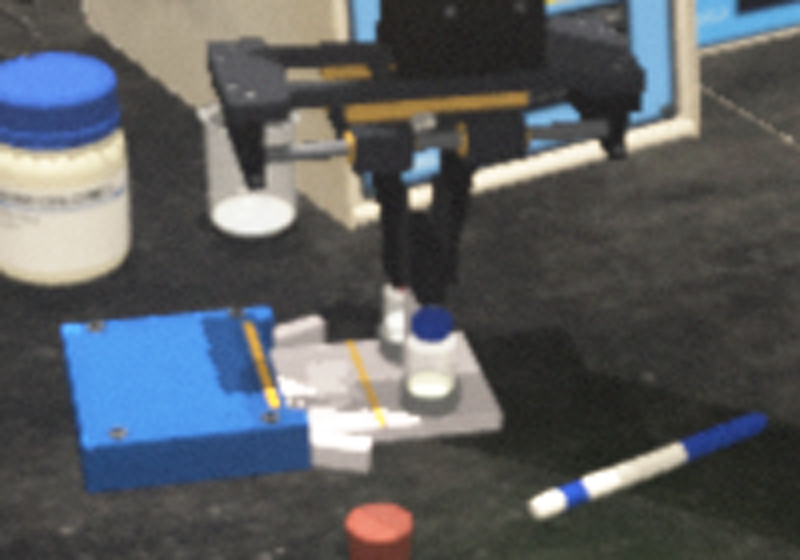

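The toe is under the overhang and flat. The drag came from leaning on the worktop, so I'm easing the height and then creeping forward with force checks.

Emit:
{"fn": "step_arm", "kwargs": {
  "deltas": [
    [[0,0.03,-0.004],[0,0,0]],
    [[0,0.03,0],[0,0,0]],
    [[0,0,0],[0,0,0]],
    [[0,0,0],[0,0,0]]
  ]
}}

```text
t: 16.55
tcp_pos: [0.4606, 0.2889, 0.0649]
orientation: [0.144, 0.99, -0.0, -0.0]
contact_force: [0.3, 0.2, -3.0]
width: 0.0135
finger_force: 30.0
```

Emit:
{"fn": "step_arm", "kwargs": {
  "deltas": [
    [[0,0.035,0],[0,0,0]],
    [[0,0.035,0],[0,0,0]],
    [[0,0,0],[0,0,0]]
  ]
}}

```text
t: 16.92
tcp_pos: [0.4614, 0.291, 0.0651]
orientation: [0.144, 0.99, -0.0, 0.0]
contact_force: [0.3, -0.8, -3.8]
width: 0.014
finger_force: 30.0
```

Emit:
{"fn": "step_arm", "kwargs": {
  "deltas": [
    [[0,0.035,0],[0,0,0]],
    [[0,0.035,0],[0,0,0]],
    [[0,0,0],[0,0,0]]
  ]
}}

```text
t: 17.3
tcp_pos: [0.462, 0.293, 0.0651]
orientation: [0.144, 0.99, 0.0, 0.0]
contact_force: [-0.5, 0.4, -4.2]
width: 0.0137
finger_force: 30.0
```

Emit:
{"fn": "step_arm", "kwargs": {
  "deltas": [
    [[0,0.035,0],[0,0,0]],
    [[0,0.035,0],[0,0,0]],
    [[0,0,0],[0,0,0]]
  ]
}}

```text
t: 17.68
tcp_pos: [0.4626, 0.295, 0.065]
orientation: [0.144, 0.99, -0.0, -0.0]
contact_force: [-1.1, 0.5, -3.4]
width: 0.0139
finger_force: 30.0
```

Emit:
{"fn": "step_arm", "kwargs": {
  "deltas": [
    [[0,0.035,0],[0,0,0]],
    [[0,0.035,0],[0,0,0]],
    [[0,0,0],[0,0,0]]
  ]
}}

```text
t: 18.05
tcp_pos: [0.4632, 0.297, 0.0651]
orientation: [0.144, 0.99, -0.0, 0.0]
contact_force: [-0.0, -0.7, -3.2]
width: 0.0137
finger_force: 30.0
```

Emit:
{"fn": "step_arm", "kwargs": {
  "deltas": [
    [[0,0.035,0],[0,0,0]],
    [[0,0.035,0],[0,0,0]],
    [[0,0,0],[0,0,0]]
  ]
}}

```text
t: 18.42
tcp_pos: [0.4638, 0.299, 0.065]
orientation: [0.144, 0.99, -0.0, -0.0]
contact_force: [0.4, -0.1, -3.5]
width: 0.0141
finger_force: 30.0
```

Emit:
{"fn": "step_arm", "kwargs": {
  "deltas": [
    [[0,0.035,0],[0,0,0]],
    [[0,0.035,0],[0,0,0]],
    [[0,0,0],[0,0,0]]
  ]
}}

```text
t: 18.8
tcp_pos: [0.4644, 0.301, 0.065]
orientation: [0.144, 0.99, -0.0, -0.0]
contact_force: [-0.6, 0.2, -3.1]
width: 0.0139
finger_force: 30.0
```

Emit:
{"fn": "step_arm", "kwargs": {
  "deltas": [
    [[0,0.035,0],[0,0,0]],
    [[0,0.035,0],[0,0,0]],
    [[0,0,0],[0,0,0]]
  ]
}}

```text
t: 19.18
tcp_pos: [0.465, 0.3029, 0.065]
orientation: [0.144, 0.99, -0.0, 0.0]
contact_force: [0.3, -0.2, -3.3]
width: 0.0139
finger_force: 30.0
```

Emit:
{"fn": "step_arm", "kwargs": {
  "deltas": [
    [[0,0.035,0],[0,0,0]],
    [[0,0.035,0],[0,0,0]],
    [[0,0,0],[0,0,0]]
  ]
}}

```text
t: 19.55
tcp_pos: [0.4656, 0.3041, 0.065]
orientation: [0.145, 0.989, -0.001, -0.0]
contact_force: [-0.5, -5.3, -1.0]
width: 0.0137
finger_force: 30.0
```

Bottomed: 5.3 N with the toe at about +24 mm. Now pressing to about 9 N.

Emit:
{"fn": "step_arm", "kwargs": {
  "deltas": [
    [[0,0.015,0],[0,0,0]],
    [[0,0.013,0],[0,0,0]],
    [[0,0,0],[0,0,0]],
    [[0,0,0],[0,0,0]]
  ]
}}

```text
t: 20.05
tcp_pos: [0.4657, 0.3044, 0.065]
orientation: [0.145, 0.989, -0.001, -0.0]
contact_force: [-2.9, -6.6, 1.5]
width: 0.014
finger_force: 30.0
```

Emit:
{"fn": "step_arm", "kwargs": {
  "deltas": [
    [[0,0.01,0],[0,0,0]],
    [[0,0.008,0],[0,0,0]],
    [[0,0,0],[0,0,0]],
    [[0,0,0],[0,0,0]]
  ]
}}

```text
t: 20.55
tcp_pos: [0.4657, 0.3046, 0.065]
orientation: [0.145, 0.989, -0.001, -0.0]
contact_force: [-3.3, -7.9, 2.2]
width: 0.0144
finger_force: 30.0
```

Emit:
{"fn": "step_arm", "kwargs": {
  "deltas": [
    [[0,0.004,0],[0,0,0]],
    [[0,0,0],[0,0,0]],
    [[0,0,0],[0,0,0]],
    [[0,0,0],[0,0,0]]
  ]
}}

```text
t: 21.05
tcp_pos: [0.4657, 0.3046, 0.065]
orientation: [0.145, 0.989, -0.001, -0.001]
contact_force: [-3.6, -8.4, 3.5]
width: 0.0134
finger_force: 30.0
```

Emit:
{"fn": "step_arm", "kwargs": {
  "deltas": [
    [[0,-0.015,0],[0,0,0]],
    [[0,-0.015,0],[0,0,0]],
    [[0,0,0],[0,0,0]],
    [[0,0,0],[0,0,0]]
  ]
}}

```text
t: 21.55
tcp_pos: [0.4657, 0.3045, 0.065]
orientation: [0.145, 0.989, -0.001, -0.0]
contact_force: [-1.8, -5.0, 0.3]
width: 0.0139
finger_force: 30.0
```

Emit:
{"fn": "step_arm", "kwargs": {
  "claw": 0,
  "deltas": [
    [[0,0,0],[0,0,0]],
    [[0,0,0],[0,0,0]],
    [[0,0,0],[0,0,0]],
    [[0,0,0],[0,0,0]],
    [[0,0,0],[0,0,0]],
    [[0,0,0],[0,0,0]],
    [[0,0,0],[0,0,0]],
    [[0,0,0],[0,0,0]]
  ]
}}

```text
t: 22.55
tcp_pos: [0.4657, 0.3055, 0.065]
orientation: [0.144, 0.99, -0.0, -0.0]
contact_force: [0.2, -0.4, -0.1]
width: 0.0831
finger_force: 0.0
```

Emit:
{"fn": "step_arm", "kwargs": {
  "deltas": [
    [[0,0,-0.3],[0,0,0]],
    [[0,0,-0.7],[0,0,0]],
    [[0,0,-1],[0,0,0]],
    [[0,0,-1],[0,0,0]],
    [[-0.5,0,-1],[0,0,0]],
    [[-0.8,0,-1],[0,0,0]],
    [[-0.8,0,0],[0,0,0]],
    [[0,0,0],[0,0,0]],
    [[0,0,0],[0,0,0]]
  ]
}}

```text
t: 23.68
tcp_pos: [0.5255, 0.2877, 0.215]
orientation: [0.144, 0.99, -0.0, -0.0]
contact_force: [0.3, 0.3, 0.2]
width: 0.0872
finger_force: 0.0
```

```bash
python3 - <<'E'
from h import *
p,im=look('w6',('lip','carrier'))
yaw=np.radians(73.4); ax=np.array([np.cos(yaw),np.sin(yaw)]); n=np.array([-ax[1],ax[0]]); O=np.array([.4825,.3661])
hsv=cv2.cvtColor(im,cv2.COLOR_RGB2HSV); y=cv2.inRange(hsv,(15,90,90),(35,255,255)); y[270:]=0
k,l,st,c=cv2.connectedComponentsWithStats(y)
for i in range(1,k):
    if st[i,4]>60:
        yy,xx=np.nonzero(l==i); S=np.array([atz(p,q,.01)[:2] for q in zip(xx,yy)])-O; v=cv2.fitLine(S.astype(np.float32),cv2.DIST_HUBER,0,.001,.001).ravel()
        print(st[i],'x,y in block',S.mean(0)@ax,S.mean(0)@n,'yaw',np.degrees(np.arctan2(v[1],v[0])).round(2))
E
```

```text
23.675 [0.5255 0.2877 0.215 ] [ 1.443e-01  9.895e-01 -1.000e-04 -3.000e-04]
lip [383.8 144.1] 0.79 [0.4807 0.3565 0.0125]
lip [391.1 145.7] 0.18 [0.484  0.3626 0.0125]
carrier [342.6 140.3] 0.8 [0.4671 0.3221 0.    ]
[351  97   4  68  85] x,y in block -0.038664733313218284 0.010993446096579762 yaw -15.59
[389  96   8  93 323] x,y in block -0.0015901554982862564 0.0014702109111808426 yaw -16.28
```

View pics/w6.png

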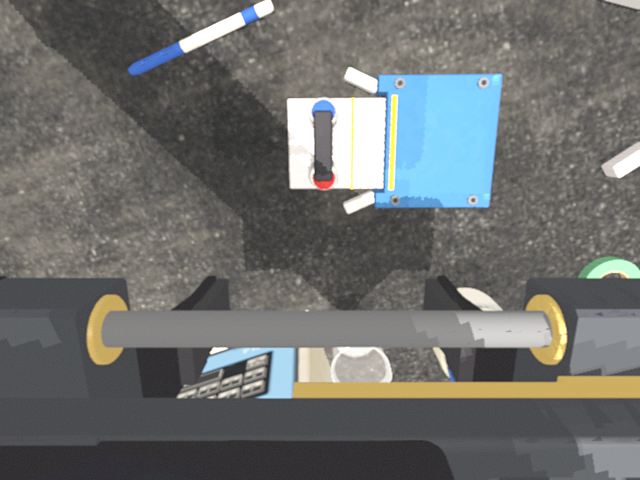

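The carrier is released and flat at (288–386, 97–190), its stripe (column 352) parallel to the block's. The toe is at about +23 mm and straight within 1°, and the bystanders show no sign of having moved.

```bash
python3 -c "
from rig import arm
print(arm.close_job())"
```

```text
the job is handed in; nothing more can be done
None
```

I slid the carrier under the small blue block, bottomed the spring stop, pressed it home with about 9 N by the wrist sensor, released it straight and flat, and handed the job in at about 24 s; no verdict came back.

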